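# Refit the belt sander's idler and hold its tension arm back for the belt

### The arm

A 6-joint arm with a two-finger parallel gripper is mounted at the origin on the work surface. World frame = base frame: x ahead of the robot, y to its left, z up, the work surface at z = 0. Lengths are in m, angles in rad, forces in N, time in s.
With the tool pointing down it reaches from about 0.3 to 1 m from the base axis. Payload 5.1 kg.
Tool frame: the origin (TCP) lies on the centre line of the jaws, within the pads' length; the fingertips stand 8 mm ahead of it and the grasp point (between the pads) lies 11 mm behind it; z points along the fingers, y is the line along which they close (so a half turn about z gives the same grasp; the last joint's range is limited). The gripper opens to 95 mm and grips with 3 to 60 N. Pads are 20 mm wide; open, the fingers measure 119 mm over their backs; the gripper's body (75 mm by 180 mm) begins 59 mm behind the grasp point.
Start: joints at [1.127, 0.124, 1.65, -0, 1.367, -0.083], TCP at [0.229, 0.608, 0.223] pointing down, gripper open.
Joint ranges: [-2.61, 2.61], [-1.02, 2.33], [0.03, 2.71], [-1.35, 4.49], [0.32, 2.68], [-2.91, 2.91]. Speed limits (rad/s): [2.57, 2.57, 3.14, 3.14, 3.14, 3.14].

### API

Orientations are given as a 3x3 rotation matrix whose columns are the frame's x, y, z axes.
In Python, from rig import ctrl, viewer, order gives the robot as it stands.
- The arm moves only by the tool send_rows, never from a script. Its argument "targets" is a list of rows, each an object with "jaw": the closure, from -1 (fully open) to 1 (shut); "offset": the shift along the tool's x, y, z in cm, a list of three; "turn": the turn about the tool's z in rad. In form: [{"jaw": jaw, "offset": [dx, dy, dz], "turn": turn}, ...]. A call has 1 to 8 rows; each row is the pose to reach, as a shift and turn from the pose commanded when the call began, along the tool's axes at that moment; what a row does not reach only later rows make up. A row lasts 1/10 s, in which the tool goes at most 50 mm and 8.59 degrees, less where a joint would pass 70% of its speed; a pose out of reach is approached as far as the arm can. A call with a gripper value outside its range is refused whole. The fingers move at their own pace and stop on an object; "grip_force" is the grip in N (left out, the last holds). Time passes only in rows, so rows that repeat a pose let the fingers close. It gives the time, the measured TCP pose, the force, the opening and the grip force at its end, in the units of the state.
- ctrl.sense(): the state, without advancing time (a new reading comes with each control period).
- viewer.get_image(name): name is "scene" or "top"; returns a dict with "img" (384x512x3 uint8, blue, green, red), "fx", "fy", "cx", "cy" (pixels), "R" (3x3) and "t" (3): a world point X has camera coordinates R X + t. Camera axes: x right, y down, z forward; pixel columns grow to the right and rows downward; lengths in m; the calibration is good to about 2 mm. A picture is of the moment at which its call begins. There is no depth.
- order.sign_off(): hands the job in; it is judged then, once.
The state is a dict: "t": time; "q": joint angles; "joint_vel": joint speeds; "joint_torque": joint torques, N m; "ee_pos": TCP position; "ee_rot": TCP orientation; "wrist_force": force on the tool from outside, world axes, zero at the start; "ft_torque": the same for the moment, N m; "finger_gap": finger opening in m; "grasp_force": force on a finger pad.
Only numpy, scipy, OpenCV 4.12 (cv2) and the standard library are available. Lean on these libraries where they do the work, as an engineer would, in place of code of your own. Each camera call takes 0.05 s, during which the arm holds its last target. There are 200 camera calls.

### The job

Put the idler of the bench belt sander back on: slip the short steel spacer bush down the axle post of the tension arm until it is fully home, then the idler roller down onto it until that is fully home too, letting go of each. Then take the tension arm by its upright black handle, swing it against its spring until it is hard against its stop, and finish while still holding it there by the handle, so that a workmate can slip the new belt on. Leave everything else on the bench where it lies.

Things in the scene. Friction and masses are not known exactly. Their poses are not given: they have to be found in the camera images.
- spacer_mid (a point): spacer bush: short plain steel ring, 30 mm outside, bore 19 mm, 18 mm high, standing with its bore upright on the bench (either end may be up); this point is its centre, half-way up (9 mm above its underside). About 55 g
- roller_mid (a point): idler roller: plain aluminium drum, 48 mm outside, bore 19 mm, 42 mm high, standing with its bore upright on the bench (either end may be up); this point is its centre, half-way up (21 mm above its underside). About 180 g, varies
- axle_foot (a point): foot of the axle post, on its centre line at the flat upper face of the tension arm (the seat of the spacer), about 40 mm above the bench, 128 mm from the pivot axis; moves with the arm. With the spacer home its centre is 9 mm above this point; the roller home on the spacer has its centre 39 mm above this point, and only the post's tapered tip shows above it
- axle_tip (a point): top end of the axle post, 72 mm above axle_foot. The post is a plain upright steel pin, 16 mm in diameter; its last 12 mm taper to 6 mm at the tip
- pivot_top (a point): on the vertical pivot axis of the tension arm, over its coil spring, about 68 mm above the bench (nothing of the pivot is higher). The arm is a dark steel bar, 24 mm wide, upper face 40 mm above the bench, running straight from the pivot past the axle post to the handle
- grip_mid (a point): upright black round handle at the free end of the tension arm, 225 mm from the pivot axis, in line with pivot and axle post; 22 mm in diameter in its upper half, slightly thinner below, 75 mm high from the arm's upper face (about 40 to 115 mm above the bench); this point is on its centre line, 37.5 mm up, and moves with the arm
- tension_grip: the same handle as a part; origin at its foot on the arm's upper face (about 40 mm above the bench), z up; the grip turns freely on its own stem, so its yaw means nothing
- tension_arm (a joint): swing of the tension arm about its vertical pivot, rad: 0 = relaxed, sprung against the rest pin; grows as the arm swings counter-clockwise seen from above (handle towards the rubber drive wheel's side) to 0.45 = hard against the stop lug. Spring force at the handle about 5 N at 0, 10 N at the stop; let go, it springs back to 0
- cap_nut: bystander: six-sided domed cap nut, steel, 26 mm across, 19 mm high; origin under its centre
- tape_ring: bystander: thin green plastic ring, 56 mm outside, 14 mm high, lying flat; origin under its centre
- lacquer_box: bystander: small open lacquered box, black with red floor, 85 x 62 x 34 mm; origin under its centre
- wrench: bystander: flat steel spanner, 180 mm long along its x, 8 mm thick; origin under its centre
- dust_brush: bystander: dusting brush with wooden handle, 200 mm long along its x, 20 mm high; origin under its centre
- raw_box: bystander: open box of raw wood, 110 x 80 x 45 mm; origin under its centre
- wood_cup: bystander: turned wooden cup, 72 mm across the rim, 75 mm high; origin under its centre
- box_lid: bystander: raw wooden box lid lying upside down, 110 x 80 x 17 mm; origin under its centre

How it is judged:
By the outcome, as a careful person would: the job done as asked, in the order asked, and still so for the second after the job is handed in, while the arm keeps its last pose, push and grip.
It also fails if it takes over 64 s, if anything falls off the work surface, if the arm or the gripper's body presses on something with over 40 N, if the wrist force passes 120 N, or if a joint passes its speed limit or range.

## Working session

There is one attempt and no reset: what is moved stays moved. The work goes in short steps, Python scripts to look and compute and a tool call to move; the robot and the scene stay as the last step left them, time stands still between calls to the robot, and variables do not carry over. Pictures are saved under pics/ and viewed, at most 10 in all, crops included, and the job is handed in when it is done.

Besides the shell and the picture viewer there is one more tool, called after "Call:" as a command line: name --argument value ..., lists and objects as JSON in quotes. send_rows: Moves the arm, as the interface text tells. Its arguments: {"type":"object","properties":{"targets":{"type":"array","items":{"type":"object","properties":{"jaw":{"type":"number"},"offset":{"type":"array","items":{"type":"number"}},"turn":{"type":"number"}}}},"grip_force":{"type":"number"}},"required":["targets"]}

```bash
mkdir -p pics
cat > h.py <<'E'
import numpy as np, cv2
from rig import ctrl, viewer, order
def grab(n):
    d=viewer.get_image(n); return d
def ray(d,u,v):
    R=np.array(d["R"]);t=np.array(d["t"]);c=-R.T@t
    r=R.T@np.array([(u-d["cx"])/d["fx"],(v-d["cy"])/d["fy"],1]);return c,r
def at(d,u,v,z):
    c,r=ray(d,u,v);return c+r*(z-c[2])/r[2]
def proj(d,X):
    p=np.array(d["R"])@np.array(X)+np.array(d["t"]);return np.array([d["fx"]*p[0]/p[2]+d["cx"],d["fy"]*p[1]/p[2]+d["cy"]])
def tri(d1,p1,d2,p2):
    c1,r1=ray(d1,*p1);c2,r2=ray(d2,*p2)
    s=np.linalg.lstsq(np.c_[r1,-r2],c2-c1,rcond=None)[0]
    a=c1+s[0]*r1;b=c2+s[1]*r2;return (a+b)/2,np.linalg.norm(a-b)
E
python3 - <<'E'
from h import *
import pickle
D={}
for n in("scene","top"):
    d=D[n]=grab(n);cv2.imwrite(f"pics/{n}0.png",cv2.resize(d["img"],(800,600),interpolation=cv2.INTER_CUBIC))
    print(n,d["fx"],d["cx"],d["cy"],-np.array(d["R"]).T@d["t"])
pickle.dump(D,open("d0.pkl","wb"))
s=ctrl.sense();print(s["t"],s["ee_pos"],s["ee_rot"],s["finger_gap"])
E
```

```text
scene 409.4209575688646 253.92649077848006 196.15629486506054 [1.52224093 0.37269181 1.16072254]
top 469.6400717284546 250.1328967677597 186.85913818630547 [0.36775227 0.04195643 1.60917219]
0.1 [0.22923646 0.60764143 0.22151988] [[-9.35640634e-01  3.52953259e-01 -7.75632186e-04]
 [ 3.52954089e-01  9.35639086e-01 -1.70636937e-03]
 [ 1.23443158e-04 -1.87031107e-03 -9.99998243e-01]] 0.09488964569221853
```

View pics/scene0.png

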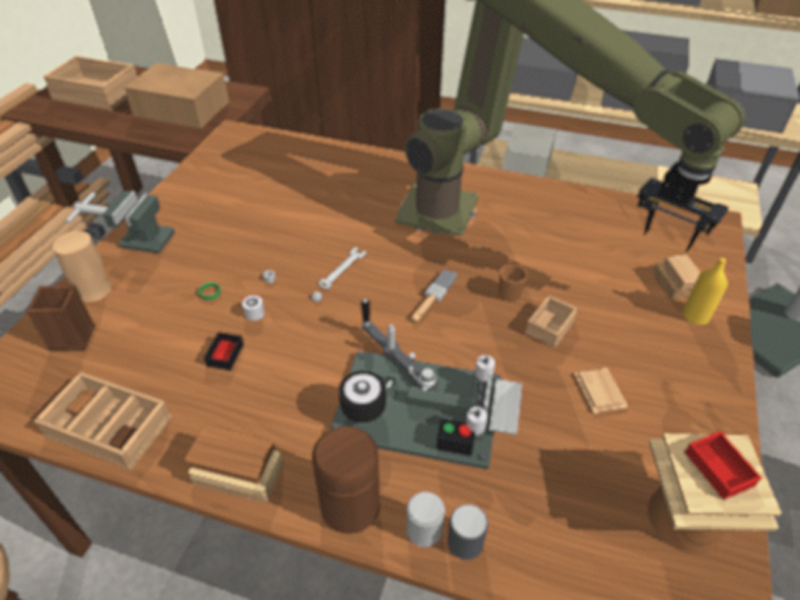

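View pics/top0.png

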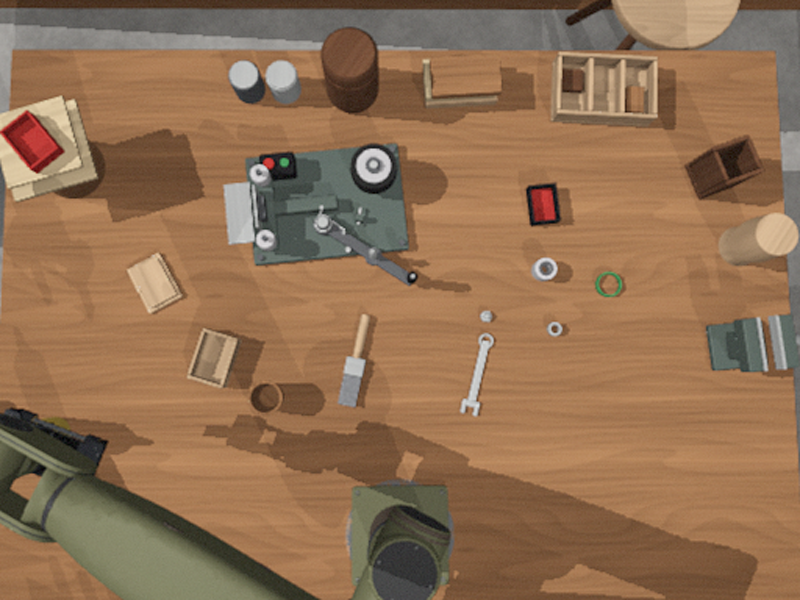

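The bush is at top (555,328) and scene (269,276), and the roller at top (545,269) and scene (253,307). The axle post is at about top (373,254) and the handle at top (411,277). Next I'll enlarge these areas.

Run:
```python
from h import *
import pickle
D=pickle.load(open("d0.pkl","rb"))
def crop(n,u,v,w,h,k): return cv2.resize(D[n]["img"][v:v+h,u:u+w],None,fx=k,fy=k,interpolation=cv2.INTER_CUBIC)
a=np.hstack([crop("top",190,120,80,60,5),crop("scene",225,185,80,60,5)])
b=np.hstack([crop("top",330,160,40,60,5),crop("top",330,160,40,60,5)*0+0,crop("scene",150,165,80,60,5)])
cv2.imwrite("pics/m.png",np.vstack([a,b]))
```

```text
(no output)
```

View pics/m.png

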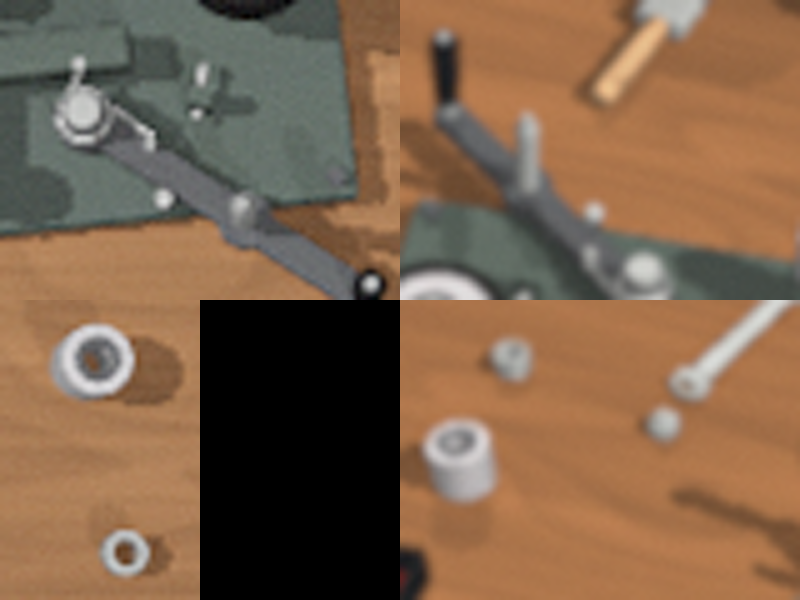

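Run:
```python
from h import *
import pickle
D=pickle.load(open("d0.pkl","rb"));T,S=D["top"],D["scene"]
for n,p,q,z in [("pivot",(206.2,141.2),(273.2,238.2),.068),("grip",(263.6,176.4),(233.6,192.2),.115),("tip",(238.4,160.8),(250.4,207.6),.112),("roller",(349,171.6),(161,192.6),.042),("bush",(354.6,210),(172,174.6),.018)]:
    print(n,at(T,*p,z).round(4),at(S,*q,z).round(4),tri(T,p,S,q)[0].round(4))
pv=at(T,206.2,141.2,.068)[:2];g=at(T,263.6,176.4,.115)[:2];print(np.linalg.norm(g-pv), np.append(pv+(g-pv)*128/225,.112))
for X in [np.append(pv+(g-pv)*128/225,z) for z in(.04,.112)]: print(proj(T,X),proj(S,X))
```

```text
pivot [0.6658 0.1619 0.068 ] [0.6632 0.1608 0.068 ] [0.6653 0.1615 0.0708]
grip [ 0.542  -0.0259  0.115 ] [ 0.5402 -0.0268  0.115 ] [ 0.5419 -0.0259  0.1169]
tip [0.5932 0.0548 0.112 ] [0.591  0.0547 0.112 ] [0.5928 0.055  0.1139]
roller [ 0.5659 -0.3176  0.042 ] [ 0.5623 -0.3213  0.042 ] [ 0.5658 -0.3176  0.0463]
bush [ 0.4374 -0.3389  0.018 ] [ 0.4319 -0.3422  0.018 ] [ 0.4373 -0.3381  0.0237]
0.22489085133069445 [0.59542039 0.05509022 0.112     ]
[238.49215806 163.32959369] [250.21485222 222.0486307 ]
[238.29590172 160.1139457 ] [250.11486957 208.49664788]
```

```bash
cat > mv.py <<'E'
import sys
from h import *
# usage: mv.py x y z [yaw of tool y axis, deg]
s=ctrl.sense();p=np.array(s["ee_pos"]);R=np.array(s["ee_rot"])
a=np.array([float(v) for v in sys.argv[1:4]])
yaw=np.degrees(np.arctan2(R[1,1],R[0,1]))
print("t",round(s["t"],2),"pos",p.round(4),"yaw",yaw.round(1),"gap",round(s["finger_gap"],4),"F",np.round(s["wrist_force"],1),"gf",np.round(s["grasp_force"],1),"q6",round(s["q"][5],2))
print("offset cm",(R.T@(a-p)*100).round(2),"turn",-np.radians(float(sys.argv[4])-yaw).round(3) if len(sys.argv)>4 else "")
E
python3 mv.py .4365 -.34 .12 -33.4
```

```text
t 0.1 pos [0.2292 0.6076 0.2215] yaw 69.3 gap 0.0949 F [-0.2 -1.2  0.2] gf 0.0 q6 -0.08
offset cm [-52.84 -81.33  10.3 ] turn 1.793
```

Call:
send_rows --targets '[{"jaw": -1, "offset": [-2.6, -4.0, 0], "turn": 0.15}, {"jaw": -1, "offset": [-5.2, -8, 0], "turn": 0.3}, {"jaw": -1, "offset": [-7.8, -12, 0], "turn": 0.45}, {"jaw": -1, "offset": [-10.4, -16, 0], "turn": 0.6}, {"jaw": -1, "offset": [-13, -20, 0], "turn": 0.75}, {"jaw": -1, "offset": [-15.6, -24, 0], "turn": 0.9}, {"jaw": -1, "offset": [-18.2, -28, 0], "turn": 1.05}, {"jaw": -1, "offset": [-20.8, -32, 0], "turn": 1.2}]'

```text
t: 0.9
ee_pos: [0.3108, 0.2335, 0.2222]
ee_rot: [[-0.005, 1.0, 0.0], [1.0, 0.005, -0.0], [-0.0, 0.0, -1.0]]
wrist_force: [0.5, -0.6, 0.4]
finger_gap: 0.0948
grasp_force: 0.0
```

```bash
python3 mv.py .4365 -.34 .12 -33.4
```

```text
t 0.9 pos [0.3108 0.2335 0.2222] yaw 0.3 gap 0.0948 F [ 0.5 -0.6  0.4] gf 0.0 q6 0.5
offset cm [-57.41  12.29  10.24] turn 0.588
```

Call:
send_rows --targets '[{"jaw": -1, "offset": [-57.4, 12.3, 3], "turn": 0.588}, {"jaw": -1, "offset": [-57.4, 12.3, 3], "turn": 0.588}, {"jaw": -1, "offset": [-57.4, 12.3, 3], "turn": 0.588}, {"jaw": -1, "offset": [-57.4, 12.3, 3], "turn": 0.588}, {"jaw": -1, "offset": [-57.4, 12.3, 3], "turn": 0.588}, {"jaw": -1, "offset": [-57.4, 12.3, 3], "turn": 0.588}, {"jaw": -1, "offset": [-57.4, 12.3, 3], "turn": 0.588}, {"jaw": -1, "offset": [-57.4, 12.3, 3], "turn": 0.588}]'

```text
t: 1.7
ee_pos: [0.3984, -0.1567, 0.202]
ee_rot: [[0.547, 0.837, 0.0], [0.837, -0.547, 0.0], [0.0, 0.0, -1.0]]
wrist_force: [0.5, 0.6, 0.3]
finger_gap: 0.0949
grasp_force: 0.0
```

```bash
python3 mv.py .4365 -.34 .08 -33.4
```

```text
t 1.7 pos [ 0.3984 -0.1567  0.202 ] yaw -33.2 gap 0.0949 F [0.5 0.6 0.3] gf 0.0 q6 0.08
offset cm [-13.26  13.21  12.2 ] turn 0.004
```

Call:
send_rows --targets '[{"jaw": -1, "offset": [-13.3, 13.2, 8], "turn": 0}, {"jaw": -1, "offset": [-13.3, 13.2, 8], "turn": 0}, {"jaw": -1, "offset": [-13.3, 13.2, 8], "turn": 0}, {"jaw": -1, "offset": [-13.3, 13.2, 8], "turn": 0}, {"jaw": -1, "offset": [-13.3, 13.2, 11], "turn": 0}, {"jaw": -1, "offset": [-13.3, 13.2, 11], "turn": 0}, {"jaw": -1, "offset": [-13.3, 13.2, 11], "turn": 0}]'

```text
t: 2.4
ee_pos: [0.4359, -0.3371, 0.0914]
ee_rot: [[0.546, 0.838, -0.002], [0.838, -0.546, 0.002], [0.001, -0.003, -1.0]]
wrist_force: [0.6, -0.0, 0.7]
finger_gap: 0.0956
grasp_force: 0.0
```

```bash
python3 mv.py .4365 -.34 .011 -33.4
python3 - <<'E'
from h import *
out=[]
for n in("top","scene"):
    d=grab(n);u,v=proj(d,[.4365,-.34,.03]).astype(int)
    print(n,u-30,v-30,[proj(d,[.4365,-.34,z]).round(1) for z in(0,.018)])
    out.append(cv2.resize(d["img"][v-30:v+30,u-30:u+30],None,fx=6.5,fy=6.5,interpolation=cv2.INTER_CUBIC))
cv2.imwrite("pics/c1.png",np.hstack(out))
E
```

```text
t 2.4 pos [ 0.4359 -0.3371  0.0914] yaw -33.1 gap 0.0956 F [ 0.6 -0.   0.7] gf 0.0 q6 -0.18
offset cm [-0.22  0.24  8.04] turn 0.005
top 325 180 [array([353.7, 210.5]), array([354.9, 210.3])]
scene 141 143 [array([172.6, 178.6]), array([172. , 175.4])]
```

View pics/c1.png

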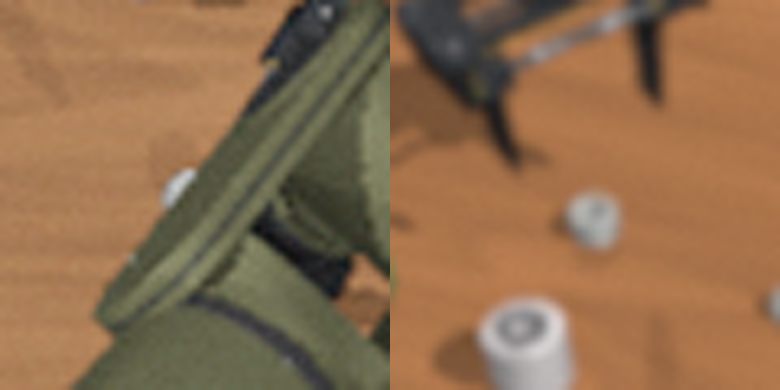

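The top view is now hidden by the wrist. In the scene crop the bush's upper face is at (596,212), about 172,175 in the full picture, which matches the estimate. The fingers stand either side of it, so I'll go down.

Call:
send_rows --targets '[{"jaw": -1, "offset": [-0.2, 0.2, 4], "turn": 0}, {"jaw": -1, "offset": [-0.2, 0.2, 7], "turn": 0}, {"jaw": -1, "offset": [-0.2, 0.2, 8], "turn": 0}, {"jaw": -1, "offset": [-0.2, 0.2, 8], "turn": 0}, {"jaw": 0.3, "offset": [-0.2, 0.2, 8], "turn": 0}, {"jaw": 0.3, "offset": [-0.2, 0.2, 8], "turn": 0}, {"jaw": 1, "offset": [-0.2, 0.2, 8], "turn": 0}, {"jaw": 1, "offset": [-0.2, 0.2, 8], "turn": 0}]' --grip_force 20

```text
t: 3.3
ee_pos: [0.4378, -0.3413, 0.0134]
ee_rot: [[0.546, 0.838, 0.001], [0.838, -0.546, -0.001], [-0.0, 0.002, -1.0]]
wrist_force: [-0.0, -0.1, -0.3]
finger_gap: 0.0687
grasp_force: 0.0
```

Call:
send_rows --targets '[{"jaw": 1, "offset": [0, 0, 0], "turn": 0}, {"jaw": 1, "offset": [0, 0, 0], "turn": 0}, {"jaw": 1, "offset": [0, 0, 0], "turn": 0}, {"jaw": 1, "offset": [0, 0, 0], "turn": 0}, {"jaw": 1, "offset": [0, 0, 0], "turn": 0}]'

```text
t: 3.8
ee_pos: [0.4372, -0.3407, 0.0122]
ee_rot: [[0.546, 0.838, -0.0], [0.838, -0.546, 0.0], [0.0, -0.0, -1.0]]
wrist_force: [0.7, -0.1, 1.0]
finger_gap: 0.0287
grasp_force: 20.1
```

Call:
send_rows --targets '[{"jaw": 1, "offset": [0, 0, -2], "turn": 0}, {"jaw": 1, "offset": [0, 0, -6], "turn": 0}, {"jaw": 1, "offset": [0, 0, -10], "turn": 0}, {"jaw": 1, "offset": [0, 0, -14], "turn": 0}, {"jaw": 1, "offset": [0, 0, -16], "turn": 0}, {"jaw": 1, "offset": [0, 0, -16], "turn": 0}, {"jaw": 1, "offset": [0, 0, -16], "turn": 0}]'

```text
t: 4.5
ee_pos: [0.4369, -0.3405, 0.1715]
ee_rot: [[0.546, 0.838, -0.0], [0.838, -0.546, 0.0], [0.0, -0.001, -1.0]]
wrist_force: [-0.1, 0.0, -0.2]
finger_gap: 0.0289
grasp_force: 20.0
```

```bash
python3 mv.py .594 .055 .172 -33.4
python3 - <<'E'
from h import *
d=grab("scene");s=ctrl.sense();p=np.array(s["ee_pos"]);u,v=proj(d,p).astype(int)
print(u-30,v-30,[proj(d,p+[0,0,z]) for z in(-.012,.006)])
cv2.imwrite("pics/c2.png",cv2.resize(d["img"][v-30:v+30,u-30:u+30],None,fx=8,fy=8,interpolation=cv2.INTER_CUBIC))
E
```

```text
t 4.5 pos [ 0.4369 -0.3405  0.1715] yaw -33.1 gap 0.0289 F [-0.1  0.  -0.2] gf 20.0 q6 -0.18
offset cm [41.71 -8.45 -0.05] turn 0.005
136 116 [array([166.95769192, 148.7582497 ]), array([166.26256715, 145.09422566])]
```

View pics/c2.png

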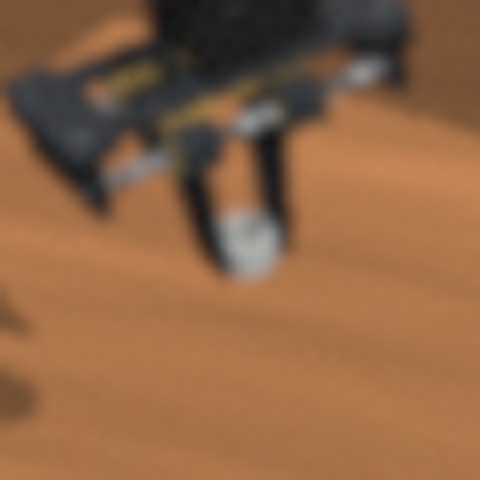

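The bush is held level between the pads, centred at crop (251,243), roughly 2 mm towards tool +x of the TCP. I'll allow for that and carry it above the post.

Call:
send_rows --targets '[{"jaw": 1, "offset": [41.6, -8.3, 0], "turn": 0}, {"jaw": 1, "offset": [41.6, -8.3, 0], "turn": 0}, {"jaw": 1, "offset": [41.6, -8.3, 0], "turn": 0}, {"jaw": 1, "offset": [41.6, -8.3, 0], "turn": 0}, {"jaw": 1, "offset": [41.6, -8.3, 0], "turn": 0}, {"jaw": 1, "offset": [41.6, -8.3, 0], "turn": 0}, {"jaw": 1, "offset": [41.6, -8.3, 0], "turn": 0}, {"jaw": 1, "offset": [41.6, -8.3, 0], "turn": 0}]'

```text
t: 5.35
ee_pos: [0.5849, 0.0327, 0.1691]
ee_rot: [[0.546, 0.838, -0.005], [0.838, -0.546, -0.0], [-0.003, -0.004, -1.0]]
wrist_force: [1.2, -0.9, -1.0]
finger_gap: 0.0289
grasp_force: 20.0
```

```bash
python3 mv.py .5934 .0535 .130 -33.4
```

```text
t 5.35 pos [0.5849 0.0327 0.1691] yaw -33.1 gap 0.0289 F [ 1.2 -0.9 -1. ] gf 20.0 q6 0.54
offset cm [ 2.22 -0.41  3.91] turn 0.005
```

Call:
send_rows --targets '[{"jaw": 1, "offset": [1.7, -0.3, 2], "turn": 0}, {"jaw": 1, "offset": [1.7, -0.3, 2], "turn": 0}, {"jaw": 1, "offset": [1.7, -0.3, 2], "turn": 0}, {"jaw": 1, "offset": [1.7, -0.3, 2], "turn": 0}]'

```text
t: 5.75
ee_pos: [0.5921, 0.0454, 0.1515]
ee_rot: [[0.547, 0.837, -0.002], [0.837, -0.547, -0.0], [-0.001, -0.001, -1.0]]
wrist_force: [0.3, -1.3, -1.0]
finger_gap: 0.0289
grasp_force: 20.0
```

```bash
python3 mv.py .5934 .0535 .130 -33.4;python3 - <<'E'
from h import *
d=grab("scene");s=ctrl.sense();p=np.array(s["ee_pos"]);u,v=proj(d,p).astype(int)
print(u-30,v-25)
cv2.imwrite("pics/c3.png",cv2.resize(d["img"][v-25:v+35,u-30:u+30],None,fx=9,fy=9,interpolation=cv2.INTER_CUBIC))
E
```

```text
t 5.75 pos [0.5921 0.0454 0.1515] yaw -33.2 gap 0.0289 F [ 0.3 -1.3 -1. ] gf 20.0 q6 0.57
offset cm [ 0.75 -0.33  2.15] turn 0.004
217 174
```

View pics/c3.png

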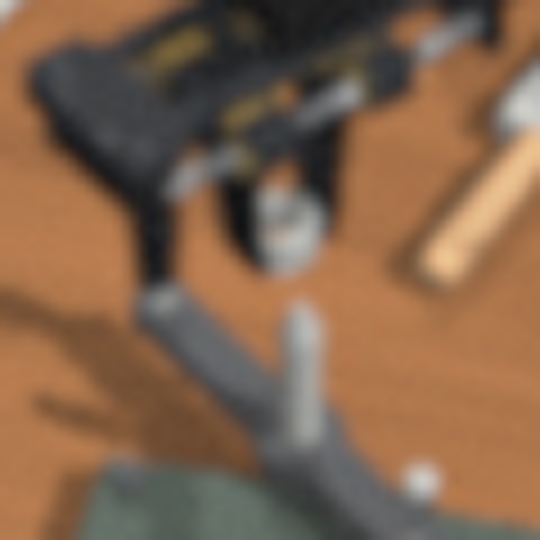

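```bash
python3 - <<'E'
from h import *
import pickle
S=pickle.load(open("d0.pkl","rb"))["scene"]
print(at(S,249,199.7,.1485),at(S,250.2,207.8,.112))
E
python3 mv.py .5934 .0535 .130 -33.4
```

```text
[0.58950961 0.04923236 0.1485    ] [0.59215721 0.05430685 0.112     ]
t 5.8 pos [0.5925 0.0453 0.1522] yaw -33.2 gap 0.0288 F [-0.3  0.5 -0.5] gf 20.0 q6 0.57
offset cm [ 0.74 -0.37  2.22] turn 0.003
```

Call:
send_rows --targets '[{"jaw": 1, "offset": [0.65, -0.22, 0.5], "turn": 0}, {"jaw": 1, "offset": [0.65, -0.22, 1.5], "turn": 0}, {"jaw": 1, "offset": [0.65, -0.22, 2.2], "turn": 0}, {"jaw": 1, "offset": [0.65, -0.22, 2.7], "turn": 0}, {"jaw": 1, "offset": [0.65, -0.22, 3.1], "turn": 0}, {"jaw": 1, "offset": [0.65, -0.22, 3.1], "turn": 0}]'

```text
t: 6.4
ee_pos: [0.5939, 0.0531, 0.1203]
ee_rot: [[0.546, 0.838, -0.002], [0.838, -0.546, -0.0], [-0.001, -0.001, -1.0]]
wrist_force: [0.6, 0.2, -0.6]
finger_gap: 0.029
grasp_force: 20.0
```

```bash
python3 mv.py .5934 .0535 .0522 -33.4
```

```text
t 6.4 pos [0.5939 0.0531 0.1203] yaw -33.1 gap 0.029 F [ 0.6  0.2 -0.6] gf 20.0 q6 0.58
offset cm [ 0.02 -0.06  6.81] turn 0.005
```

Call:
send_rows --targets '[{"jaw": 1, "offset": [0, 0, 0.3], "turn": 0}, {"jaw": 1, "offset": [0, 0, 0.6], "turn": 0}, {"jaw": 1, "offset": [0, 0, 0.9], "turn": 0}, {"jaw": 1, "offset": [0, 0, 1.2], "turn": 0}, {"jaw": 1, "offset": [0, 0, 1.2], "turn": 0}]'

```text
t: 6.9
ee_pos: [0.5945, 0.0533, 0.1088]
ee_rot: [[0.546, 0.838, 0.0], [0.838, -0.546, 0.0], [0.0, -0.0, -1.0]]
wrist_force: [0.8, 1.1, -1.5]
finger_gap: 0.0288
grasp_force: 20.0
```

Call:
send_rows --targets '[{"jaw": 1, "offset": [0, 0, 0.5], "turn": 0}, {"jaw": 1, "offset": [0, 0, 1.0], "turn": 0}, {"jaw": 1, "offset": [0, 0, 1.5], "turn": 0}, {"jaw": 1, "offset": [0, 0, 2.0], "turn": 0}, {"jaw": 1, "offset": [0, 0, 2.0], "turn": 0}]'

```text
t: 7.4
ee_pos: [0.5943, 0.0534, 0.0883]
ee_rot: [[0.547, 0.837, -0.0], [0.837, -0.547, 0.001], [0.0, -0.001, -1.0]]
wrist_force: [1.7, 2.4, -2.3]
finger_gap: 0.0294
grasp_force: 20.0
```

Call:
send_rows --targets '[{"jaw": 1, "offset": [0.06, 0, 0.5], "turn": 0}, {"jaw": 1, "offset": [0.06, 0, 1.0], "turn": 0}, {"jaw": 1, "offset": [0.06, 0, 1.5], "turn": 0}, {"jaw": 1, "offset": [0.06, 0, 2.0], "turn": 0}, {"jaw": 1, "offset": [0.06, 0, 2.5], "turn": 0}, {"jaw": 1, "offset": [0.06, 0, 3.0], "turn": 0}, {"jaw": 1, "offset": [0.06, 0, 3.2], "turn": 0}, {"jaw": 1, "offset": [0.06, 0, 3.3], "turn": 0}]'

```text
t: 8.2
ee_pos: [0.5945, 0.0535, 0.0558]
ee_rot: [[0.546, 0.838, -0.001], [0.838, -0.546, -0.0], [-0.001, -0.001, -1.0]]
wrist_force: [-0.1, 0.5, -0.3]
finger_gap: 0.029
grasp_force: 20.0
```

Call:
send_rows --targets '[{"jaw": 1, "offset": [0, 0, 0.1], "turn": 0}, {"jaw": 1, "offset": [0, 0, 0.2], "turn": 0}, {"jaw": 1, "offset": [0, 0, 0.3], "turn": 0}, {"jaw": 1, "offset": [0, 0, 0.35], "turn": 0}, {"jaw": 1, "offset": [0, 0, 0.35], "turn": 0}]'

```text
t: 8.7
ee_pos: [0.5947, 0.0536, 0.0527]
ee_rot: [[0.546, 0.838, -0.0], [0.838, -0.546, -0.0], [-0.0, -0.0, -1.0]]
wrist_force: [-1.4, -0.2, -0.3]
finger_gap: 0.0288
grasp_force: 20.0
```

Call:
send_rows --targets '[{"jaw": 1, "offset": [0, 0, 0.05], "turn": 0}, {"jaw": 1, "offset": [0, 0, 0.1], "turn": 0}, {"jaw": 1, "offset": [0, 0, 0.15], "turn": 0}, {"jaw": 1, "offset": [0, 0, 0.15], "turn": 0}]'

```text
t: 9.1
ee_pos: [0.5949, 0.0536, 0.0521]
ee_rot: [[0.546, 0.838, -0.0], [0.838, -0.546, -0.0], [-0.0, -0.0, -1.0]]
wrist_force: [-3.0, 0.5, 4.7]
finger_gap: 0.0288
grasp_force: 20.0
```

Call:
send_rows --targets '[{"jaw": 0.1, "offset": [0, 0, -0.1], "turn": 0}, {"jaw": -0.3, "offset": [0, 0, -0.1], "turn": 0}, {"jaw": -0.3, "offset": [0, 0, -0.1], "turn": 0}, {"jaw": -0.3, "offset": [0, 0, -0.1], "turn": 0}, {"jaw": -0.3, "offset": [0, 0, -4], "turn": 0}, {"jaw": -0.3, "offset": [0, 0, -8], "turn": 0}, {"jaw": -0.3, "offset": [0, 0, -12], "turn": 0}, {"jaw": -0.3, "offset": [0, 0, -16], "turn": 0}]'

```text
t: 9.9
ee_pos: [0.5945, 0.0536, 0.2126]
ee_rot: [[0.546, 0.838, -0.0], [0.838, -0.546, 0.0], [-0.0, -0.0, -1.0]]
wrist_force: [1.8, 0.2, 0.6]
finger_gap: 0.0619
grasp_force: 0.0
```

```bash
python3 mv.py .5655 -.3185 .15 -33.4
```

```text
t 9.9 pos [0.5945 0.0536 0.2126] yaw -33.1 gap 0.0619 F [1.8 0.2 0.6] gf 0.0 q6 0.58
offset cm [-32.75  17.9    6.26] turn 0.005
```

Call:
send_rows --targets '[{"jaw": -1, "offset": [-32.75, 17.9, 0], "turn": 0}, {"jaw": -1, "offset": [-32.75, 17.9, 2], "turn": 0}, {"jaw": -1, "offset": [-32.75, 17.9, 4], "turn": 0}, {"jaw": -1, "offset": [-32.75, 17.9, 6], "turn": 0}, {"jaw": -1, "offset": [-32.75, 17.9, 6], "turn": 0}, {"jaw": -1, "offset": [-32.75, 17.9, 6], "turn": 0}, {"jaw": -1, "offset": [-32.75, 17.9, 6], "turn": 0}, {"jaw": -1, "offset": [-32.75, 17.9, 6], "turn": 0}]'

```text
t: 10.7
ee_pos: [0.5645, -0.3216, 0.1499]
ee_rot: [[0.548, 0.836, -0.001], [0.836, -0.548, 0.0], [-0.001, -0.001, -1.0]]
wrist_force: [0.2, 0.4, -0.8]
finger_gap: 0.095
grasp_force: 0.0
```

Call:
send_rows --targets '[{"jaw": -1, "offset": [0, 0, 0], "turn": 0}, {"jaw": -1, "offset": [0, 0, 0], "turn": 0}, {"jaw": -1, "offset": [0, 0, 0], "turn": 0}]'

```text
t: 11.0
ee_pos: [0.5661, -0.3175, 0.1515]
ee_rot: [[0.546, 0.838, 0.0], [0.838, -0.546, 0.0], [0.0, 0.0, -1.0]]
wrist_force: [0.0, -0.0, 0.4]
finger_gap: 0.0953
grasp_force: 0.0
```

```bash
python3 mv.py .5655 -.3185 .020 -33.4
python3 - <<'E'
from h import *
d=grab("top");f=grab("scene")
out=[]
for d,P in((d,[.5945,.0545,.06]),(f,[.5945,.0545,.06]),(f,[.5655,-.3185,.05])):
    u,v=proj(d,P).astype(int);print(u-15,v-20)
    out.append(cv2.resize(d["img"][v-20:v+20,u-15:u+15],None,fx=8.8,fy=8.8,interpolation=cv2.INTER_CUBIC))
cv2.imwrite("pics/c4.png",np.hstack(out))
E
```

```text
t 11.0 pos [ 0.5661 -0.3175  0.1515] yaw -33.1 gap 0.0953 F [ 0.  -0.   0.4] gf 0.0 q6 -0.02
offset cm [-0.12  0.   13.15] turn 0.006
223 142
235 198
145 171
```

View pics/c4.png

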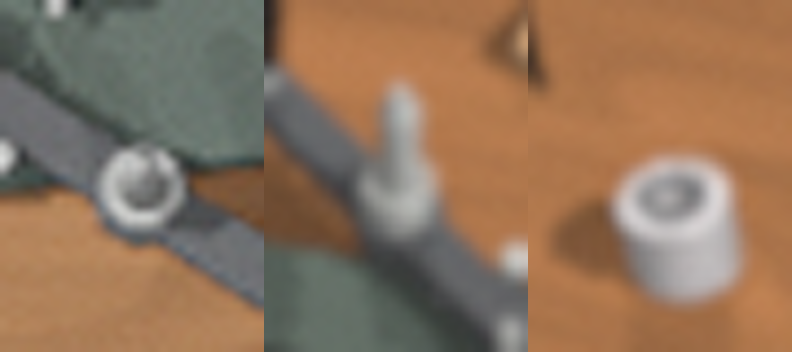

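The bush sits flat on the arm around the post, centred at top crop (143,188) and scene crop (397,195). The roller hasn't moved, so I'll go down onto it.

Call:
send_rows --targets '[{"jaw": -1, "offset": [0, 0, 4], "turn": 0}, {"jaw": -1, "offset": [0, 0, 8], "turn": 0}, {"jaw": -1, "offset": [0, 0, 11], "turn": 0}, {"jaw": -1, "offset": [0, 0, 12.6], "turn": 0}, {"jaw": -1, "offset": [0, 0, 12.6], "turn": 0}, {"jaw": 1, "offset": [0, 0, 12.6], "turn": 0}, {"jaw": 1, "offset": [0, 0, 12.6], "turn": 0}, {"jaw": 1, "offset": [0, 0, 12.6], "turn": 0}]'

```text
t: 11.9
ee_pos: [0.5672, -0.3194, 0.0276]
ee_rot: [[0.546, 0.838, 0.003], [0.838, -0.546, -0.002], [-0.0, 0.004, -1.0]]
wrist_force: [-0.9, -0.0, -0.4]
finger_gap: 0.0767
grasp_force: 0.0
```

Call:
send_rows --targets '[{"jaw": 1, "offset": [0, 0, 0], "turn": 0}, {"jaw": 1, "offset": [0, 0, 0], "turn": 0}, {"jaw": 1, "offset": [0, 0, 0], "turn": 0}, {"jaw": 1, "offset": [0, 0, 0], "turn": 0}]' --grip_force 25

```text
t: 12.3
ee_pos: [0.5659, -0.3187, 0.0255]
ee_rot: [[0.546, 0.837, 0.0], [0.837, -0.546, -0.0], [-0.0, 0.001, -1.0]]
wrist_force: [0.1, 0.6, 0.8]
finger_gap: 0.048
grasp_force: 25.0
```

Call:
send_rows --targets '[{"jaw": 1, "offset": [0, 0, -2], "turn": 0}, {"jaw": 1, "offset": [0, 0, -6], "turn": 0}, {"jaw": 1, "offset": [0, 0, -10], "turn": 0}, {"jaw": 1, "offset": [0, 0, -14], "turn": 0}, {"jaw": 1, "offset": [0, 0, -16.5], "turn": 0}, {"jaw": 1, "offset": [0, 0, -16.5], "turn": 0}, {"jaw": 1, "offset": [0, 0, -16.5], "turn": 0}]'

```text
t: 13.0
ee_pos: [0.5654, -0.3183, 0.1893]
ee_rot: [[0.546, 0.838, -0.001], [0.838, -0.546, 0.0], [-0.0, -0.001, -1.0]]
wrist_force: [-0.2, 0.3, -2.1]
finger_gap: 0.0484
grasp_force: 25.0
```

```bash
python3 mv.py .595 .054 .19 -33.4
```

```text
t 13.0 pos [ 0.5654 -0.3183  0.1893] yaw -33.1 gap 0.0484 F [-0.2  0.3 -2.1] gf 25.0 q6 -0.02
offset cm [ 32.8  -17.86  -0.05] turn 0.005
```

Call:
send_rows --targets '[{"jaw": 1, "offset": [8.2, -4.4, 0], "turn": 0}, {"jaw": 1, "offset": [32.8, -17.9, 0], "turn": 0}, {"jaw": 1, "offset": [32.8, -17.9, 0], "turn": 0}, {"jaw": 1, "offset": [32.8, -17.9, 0], "turn": 0}, {"jaw": 1, "offset": [32.8, -17.9, 0], "turn": 0}, {"jaw": 1, "offset": [32.8, -17.9, 0], "turn": 0}, {"jaw": 1, "offset": [32.8, -17.9, 0], "turn": 0}, {"jaw": 1, "offset": [32.8, -17.9, 0], "turn": 0}]'

```text
t: 13.8
ee_pos: [0.5929, 0.0577, 0.1862]
ee_rot: [[0.544, 0.839, -0.006], [0.839, -0.544, 0.001], [-0.003, -0.006, -1.0]]
wrist_force: [-0.3, 0.0, -1.1]
finger_gap: 0.0483
grasp_force: 25.0
```

Call:
send_rows --targets '[{"jaw": 1, "offset": [0, 0, 1], "turn": 0}, {"jaw": 1, "offset": [0, 0, 2], "turn": 0}, {"jaw": 1, "offset": [0, 0, 3], "turn": 0}, {"jaw": 1, "offset": [0, 0, 3.5], "turn": 0}, {"jaw": 1, "offset": [0, 0, 3.5], "turn": 0}, {"jaw": 1, "offset": [0, 0, 3.5], "turn": 0}]'

```text
t: 14.4
ee_pos: [0.5951, 0.0532, 0.1551]
ee_rot: [[0.547, 0.837, -0.0], [0.837, -0.547, -0.0], [-0.0, -0.0, -1.0]]
wrist_force: [-0.2, -0.2, -1.2]
finger_gap: 0.0483
grasp_force: 25.0
```

```bash
python3 mv.py .595 .054 .19 -33.4
python3 - <<'E'
from h import *
d=grab("scene");u,v=248,205
cv2.imwrite("pics/c5.png",cv2.resize(d["img"][v-30:v+30,u-30:u+30],None,fx=9,fy=9,interpolation=cv2.INTER_CUBIC))
E
```

```text
t 14.4 pos [0.5951 0.0532 0.1551] yaw -33.2 gap 0.0483 F [-0.2 -0.2 -1.2] gf 25.0 q6 0.58
offset cm [ 0.06 -0.05 -3.49] turn 0.004
```

View pics/c5.png

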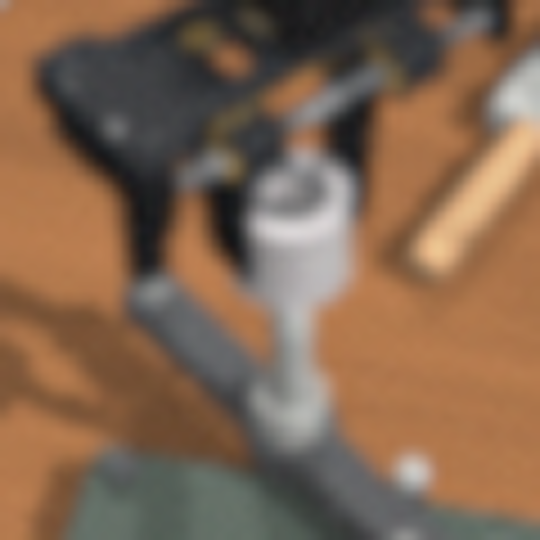

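The roller hangs over the post on one axis with it (columns 302 and 297, with the expected lean), and the bush is still seated. Going down.

Call:
send_rows --targets '[{"jaw": 1, "offset": [0.05, 0, 1], "turn": 0}, {"jaw": 1, "offset": [0.05, 0, 1.8], "turn": 0}, {"jaw": 1, "offset": [0.05, 0, 2.2], "turn": 0}, {"jaw": 1, "offset": [0.05, 0, 2.6], "turn": 0}, {"jaw": 1, "offset": [0.05, 0, 3.0], "turn": 0}, {"jaw": 1, "offset": [0.05, 0, 3.4], "turn": 0}, {"jaw": 1, "offset": [0.05, 0, 3.4], "turn": 0}]'

```text
t: 15.15
ee_pos: [0.5949, 0.0545, 0.1205]
ee_rot: [[0.546, 0.838, -0.001], [0.838, -0.546, 0.0], [-0.001, -0.001, -1.0]]
wrist_force: [-0.8, -0.2, -1.7]
finger_gap: 0.048
grasp_force: 25.0
```

Bottom at about 0.095, which is past the taper with no force building up.

Call:
send_rows --targets '[{"jaw": 1, "offset": [0, 0, 0.5], "turn": 0}, {"jaw": 1, "offset": [0, 0, 1.0], "turn": 0}, {"jaw": 1, "offset": [0, 0, 1.5], "turn": 0}, {"jaw": 1, "offset": [0, 0, 2.0], "turn": 0}, {"jaw": 1, "offset": [0, 0, 2.5], "turn": 0}, {"jaw": 1, "offset": [0, 0, 3.0], "turn": 0}, {"jaw": 1, "offset": [0, 0, 3.4], "turn": 0}, {"jaw": 1, "offset": [0, 0, 3.4], "turn": 0}]'

```text
t: 15.95
ee_pos: [0.5948, 0.0544, 0.0863]
ee_rot: [[0.546, 0.838, -0.002], [0.838, -0.546, 0.0], [-0.001, -0.001, -1.0]]
wrist_force: [-0.0, 0.7, -1.2]
finger_gap: 0.0482
grasp_force: 25.0
```

Call:
send_rows --targets '[{"jaw": 1, "offset": [0, 0, 0.1], "turn": 0}, {"jaw": 1, "offset": [0, 0, 0.2], "turn": 0}, {"jaw": 1, "offset": [0, 0, 0.3], "turn": 0}, {"jaw": 1, "offset": [0, 0, 0.4], "turn": 0}, {"jaw": 1, "offset": [0, 0, 0.45], "turn": 0}]'

```text
t: 16.45
ee_pos: [0.5956, 0.0545, 0.0834]
ee_rot: [[0.546, 0.838, 0.0], [0.838, -0.546, 0.0], [0.0, 0.0, -1.0]]
wrist_force: [-1.4, -0.1, 3.9]
finger_gap: 0.0482
grasp_force: 25.0
```

Call:
send_rows --targets '[{"jaw": 0, "offset": [0, 0, -0.15], "turn": 0}, {"jaw": -0.5, "offset": [0, 0, -0.15], "turn": 0}, {"jaw": -0.5, "offset": [0, 0, -0.15], "turn": 0}, {"jaw": -0.5, "offset": [0, 0, -0.15], "turn": 0}, {"jaw": -0.5, "offset": [0, 0, -4], "turn": 0}, {"jaw": -0.5, "offset": [0, 0, -8], "turn": 0}, {"jaw": -0.5, "offset": [0, 0, -10], "turn": 0}, {"jaw": -0.5, "offset": [0, 0, -10], "turn": 0}]'

```text
t: 17.25
ee_pos: [0.5979, 0.0545, 0.1876]
ee_rot: [[0.546, 0.838, 0.008], [0.838, -0.546, 0.0], [0.005, 0.007, -1.0]]
wrist_force: [-0.1, 0.4, 0.1]
finger_gap: 0.0711
grasp_force: 0.0
```

```bash
python3 mv.py .542 -.026 .15 -33.4
```

```text
t 17.25 pos [0.5979 0.0545 0.1876] yaw -33.1 gap 0.0711 F [-0.1  0.4  0.1] gf 0.0 q6 0.58
offset cm [-9.81 -0.31  3.71] turn 0.005
```

Call:
send_rows --targets '[{"jaw": -0.5, "offset": [-4, 0, 0], "turn": 0}, {"jaw": -0.5, "offset": [-8, 0, 1], "turn": 0}, {"jaw": -0.5, "offset": [-9.7, 0, 3], "turn": 0}, {"jaw": -0.5, "offset": [-9.7, 0, 4], "turn": 0}, {"jaw": -0.5, "offset": [-9.7, 0, 4], "turn": 0}, {"jaw": -0.5, "offset": [-9.7, 0, 4], "turn": 0}]'

```text
t: 17.85
ee_pos: [0.5426, -0.0261, 0.1423]
ee_rot: [[0.546, 0.838, -0.001], [0.838, -0.546, 0.0], [-0.0, -0.001, -1.0]]
wrist_force: [-0.4, -0.1, -0.5]
finger_gap: 0.0714
grasp_force: 0.0
```

```bash
python3 mv.py .542 -.026 .085 -33.4
python3 - <<'E'
from h import *
d=grab("scene");f=grab("top")
o=[cv2.resize(i[v-30:v+30,u-22:u+22],None,fx=9,fy=9,interpolation=cv2.INTER_CUBIC) for i,u,v in((d["img"],242,205),(f["img"],246,165))]
cv2.imwrite("pics/c6.png",np.hstack(o))
E
```

```text
t 17.85 pos [ 0.5426 -0.0261  0.1423] yaw -33.1 gap 0.0714 F [-0.4 -0.1 -0.5] gf 0.0 q6 0.43
offset cm [-0.02 -0.05  5.73] turn 0.006
```

View pics/c6.png

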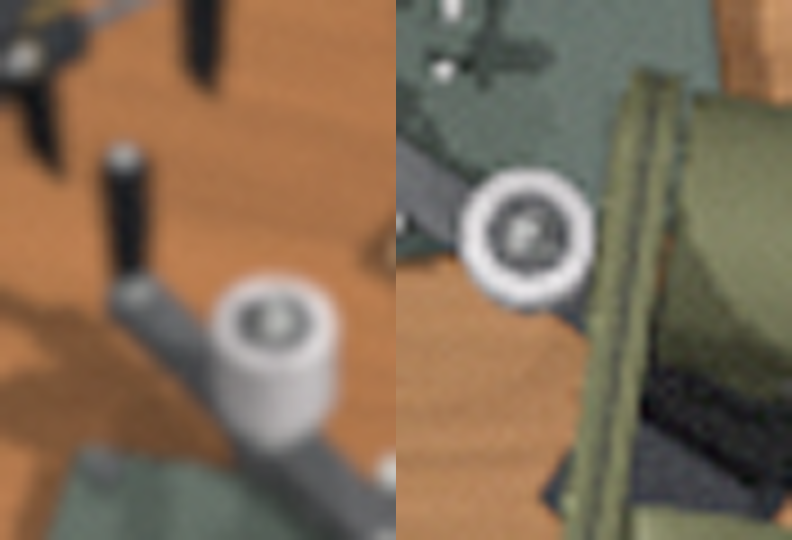

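The roller is home: only the tapered tip shows, at scene crop (275,322) and top crop (527,234). The handle stands between the open fingers at scene crop (125,200), so I'll grip it.

Call:
send_rows --targets '[{"jaw": -0.5, "offset": [0, 0, 3], "turn": 0}, {"jaw": -0.5, "offset": [0, 0, 5.6], "turn": 0}, {"jaw": -0.5, "offset": [0, 0, 5.6], "turn": 0}, {"jaw": -0.5, "offset": [0, 0, 5.6], "turn": 0}, {"jaw": 1, "offset": [0, 0, 5.6], "turn": 0}, {"jaw": 1, "offset": [0, 0, 5.6], "turn": 0}, {"jaw": 1, "offset": [0, 0, 5.6], "turn": 0}, {"jaw": 1, "offset": [0, 0, 5.6], "turn": 0}]' --grip_force 35

```text
t: 18.75
ee_pos: [0.5428, -0.0269, 0.0876]
ee_rot: [[0.546, 0.838, 0.001], [0.838, -0.546, -0.0], [0.001, 0.001, -1.0]]
wrist_force: [0.4, 0.6, -0.1]
finger_gap: 0.0446
grasp_force: 0.0
```

Call:
send_rows --targets '[{"jaw": 1, "offset": [0, 0, 0], "turn": 0}, {"jaw": 1, "offset": [0, 0, 0], "turn": 0}, {"jaw": 1, "offset": [0, 0, 0], "turn": 0}, {"jaw": 1, "offset": [0, 0, 0], "turn": 0}]'

```text
t: 19.15
ee_pos: [0.5423, -0.0268, 0.0867]
ee_rot: [[0.546, 0.838, -0.0], [0.838, -0.546, 0.0], [-0.0, -0.0, -1.0]]
wrist_force: [-0.7, -0.9, -0.1]
finger_gap: 0.0214
grasp_force: 35.0
```

```bash
cat > arc.py <<'E'
from h import *
s=ctrl.sense();p=np.array(s["ee_pos"]);R=np.array(s["ee_rot"]);pv=np.array([.6655,.1615])
v=p[:2]-pv;print(p,"r",np.linalg.norm(v),"angle",np.degrees(np.arctan2(v[1],v[0])),"gap",s["finger_gap"],s["grasp_force"],np.round(s["wrist_force"],1))
for a in np.arange(.05,.56,.05):
    c,k=np.cos(a),np.sin(a);w=np.array([c*v[0]-k*v[1]-v[0],k*v[0]+c*v[1]-v[1],0]);print(a.round(2),(R.T@w*100).round(2))
E
python3 arc.py
```

```text
[ 0.54229172 -0.02680655  0.08672317] r 0.22503252647452096 angle -123.19657592450925 gap 0.021360888606374938 34.9997960095061 [-0.7 -0.9 -0.1]
0.05 [ 0.03  1.12 -0.  ]
0.1 [ 0.11  2.25 -0.  ]
0.15 [ 0.25  3.36 -0.  ]
0.2 [ 0.44  4.47 -0.  ]
0.25 [ 0.69  5.57 -0.  ]
0.3 [ 1.    6.65 -0.  ]
0.35 [ 1.35  7.72 -0.  ]
0.4 [ 1.76  8.77 -0.  ]
0.45 [ 2.23  9.79 -0.  ]
0.5 [ 2.74 10.79 -0.  ]
0.55 [ 3.3  11.77 -0.  ]
```

Call:
send_rows --targets '[{"jaw": 1, "offset": [0.03, 1.12, 0], "turn": -0.05}, {"jaw": 1, "offset": [0.11, 2.25, 0], "turn": -0.1}, {"jaw": 1, "offset": [0.25, 3.36, 0], "turn": -0.15}, {"jaw": 1, "offset": [0.44, 4.47, 0], "turn": -0.2}, {"jaw": 1, "offset": [0.69, 5.57, 0], "turn": -0.25}, {"jaw": 1, "offset": [1.0, 6.65, 0], "turn": -0.3}, {"jaw": 1, "offset": [1.35, 7.72, 0], "turn": -0.35}, {"jaw": 1, "offset": [1.35, 7.72, 0], "turn": -0.35}]'

```text
t: 19.95
ee_pos: [0.6132, -0.0571, 0.0867]
ee_rot: [[0.226, 0.974, -0.005], [0.974, -0.226, 0.002], [0.0, -0.006, -1.0]]
wrist_force: [-8.0, 2.5, 6.5]
finger_gap: 0.0213
grasp_force: 35.0
```

Call:
send_rows --targets '[{"jaw": 1, "offset": [0, 0, 0], "turn": 0}, {"jaw": 1, "offset": [0, 0, 0], "turn": 0}]'

```text
t: 20.15
ee_pos: [0.6123, -0.0569, 0.0866]
ee_rot: [[0.226, 0.974, -0.006], [0.974, -0.226, 0.002], [0.0, -0.006, -1.0]]
wrist_force: [-8.7, 3.0, 6.8]
finger_gap: 0.0216
grasp_force: 35.0
```

```bash
python3 arc.py|head -5
```

```text
[ 0.61231389 -0.05691573  0.08664682] r 0.22479811966961447 angle -103.68566012949333 gap 0.02158417967598925 35.00112694047857 [-8.7  3.   6.8]
0.05 [ 0.02  1.12 -0.01]
0.1 [ 0.09  2.25 -0.01]
0.15 [ 0.22  3.36 -0.02]
0.2 [ 0.4   4.47 -0.03]
```

Call:
send_rows --targets '[{"jaw": 1, "offset": [0.02, 0.8, 0], "turn": -0.03}, {"jaw": 1, "offset": [0.06, 1.6, 0], "turn": -0.07}, {"jaw": 1, "offset": [0.09, 2.2, 0], "turn": -0.1}, {"jaw": 1, "offset": [0.1, 2.5, 0], "turn": -0.1}, {"jaw": 1, "offset": [0.1, 2.6, 0], "turn": -0.1}, {"jaw": 1, "offset": [0.1, 2.6, 0], "turn": -0.1}]'

```text
t: 20.75
ee_pos: [0.6373, -0.0615, 0.0866]
ee_rot: [[0.128, 0.992, -0.008], [0.992, -0.128, 0.002], [0.001, -0.008, -1.0]]
wrist_force: [-10.1, 3.5, 7.8]
finger_gap: 0.0213
grasp_force: 35.0
```

```bash
python3 arc.py|head -1
```

```text
[ 0.63728456 -0.06151684  0.0866452 ] r 0.2247946265302222 angle -97.21058595678718 gap 0.021281307593400797 35.00122738885693 [-10.1   3.5   7.8]
```

Call:
send_rows --targets '[{"jaw": 1, "offset": [0, 0.1, 0], "turn": 0}, {"jaw": 1, "offset": [0, 0.2, 0], "turn": 0}, {"jaw": 1, "offset": [0, 0.2, 0], "turn": 0}, {"jaw": 1, "offset": [0, 0.2, 0], "turn": 0}]'

```text
t: 21.15
ee_pos: [0.6377, -0.0615, 0.0866]
ee_rot: [[0.128, 0.992, -0.012], [0.992, -0.128, 0.003], [0.001, -0.012, -1.0]]
wrist_force: [-15.4, 4.5, 11.3]
finger_gap: 0.0215
grasp_force: 35.0
```

```bash
python3 arc.py|head -1
```

```text
[ 0.63765368 -0.06154284  0.08659127] r 0.22477439036603272 angle -97.11640765424548 gap 0.0214875495144737 35.0013316021068 [-15.4   4.5  11.3]
```

Call:
send_rows --targets '[{"jaw": 1, "offset": [0, 0.1, 0], "turn": 0}, {"jaw": 1, "offset": [0, 0.1, 0], "turn": 0}, {"jaw": 1, "offset": [0, 0.1, 0], "turn": 0}, {"jaw": 1, "offset": [0, 0.1, 0], "turn": 0}, {"jaw": 1, "offset": [0, 0.1, 0], "turn": 0}]'

```text
t: 21.65
ee_pos: [0.6379, -0.0616, 0.0866]
ee_rot: [[0.127, 0.992, -0.014], [0.992, -0.127, 0.003], [0.001, -0.014, -1.0]]
wrist_force: [-18.6, 4.5, 12.5]
finger_gap: 0.0214
grasp_force: 35.0
```

```bash
python3 arc.py|head -1
python3 - <<'E'
from h import *
d=grab("scene");f=grab("top")
o=[cv2.resize(i[v-40:v+40,u-40:u+40],None,fx=5,fy=5,interpolation=cv2.INTER_CUBIC) for i,u,v in((d["img"],250,220),(f["img"],245,150))]
cv2.imwrite("pics/c7.png",np.hstack(o))
E
```

```text
[ 0.63785016 -0.06156234  0.08658183] r 0.2247694862249182 angle -97.06609195317485 gap 0.02144654540527008 35.00180418603122 [-18.6   4.5  12.5]
```

View pics/c7.png

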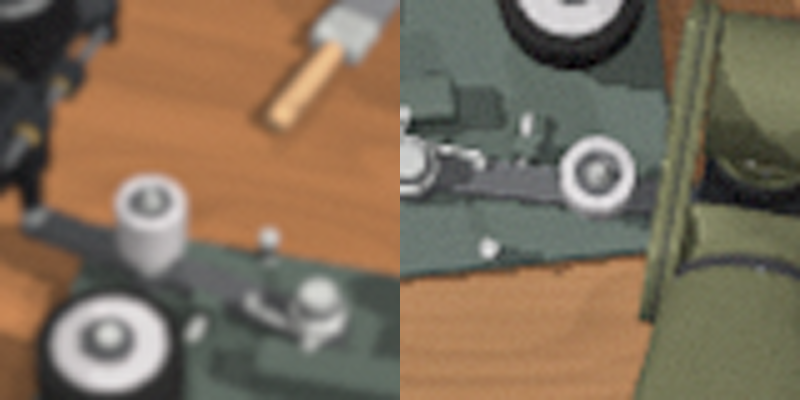

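The arm lies against the stop lug at top crop (525,160), and the roller is still home at top crop (597,175). The handle is gripped, and extra push now only raises the force. I'll hand in.

```bash
python3 -c "
from rig import order
print(order.sign_off())"
```

```text
the job is handed in; nothing more can be done
None
```

The spacer bush and idler roller are both fully home on the axle post and released. The tension arm is held hard against its stop by the handle, and the job was handed in about 22 s into the 64 s allowed.

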